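Shut the control cabinet and lock it with the screwdriver

TASK

The control cabinet for the workshop machine is finished and lies on its back on the bench: swing its door fully shut, then take the red flat-blade screwdriver from the rack, put its blade in the slotted door lock and turn the lock a quarter turn clockwise until it stops. Stand the screwdriver back, fully down and upright, in the rack hole it came from, and leave everything else on the bench where it is.

Things in the scene. Friction and masses are not known exactly. Their poses are not given: they have to be found in the camera images.
- cabinet: Light grey steel control cabinet lying on its back, fixed to the bench, open side up. 220 mm along its x, 180 mm along its y, 80 mm high without its door (94 mm with the door shut). Origin: centre of its underside; z up. The door is hinged along the top of its +y long side. Its yaw is within 0.3 rad of the world's.
- door (a joint): Door angle, rad: 0 = fully shut, lying on the cabinet; grows as the door swings up and over to the cabinet's +y side (1.57 = upright); runs to 1.95, starts at 1.6 to 1.9. It stays where it is left: the stiff hinge needs about 0.5 Nm besides the door's weight (door and lock 440 g).
- door_hinge (a point): Middle of the hinge line: x 0, y 90, z 80 mm in the cabinet's frame. Axes are the door's: x along the hinge, -y from the hinge to the free edge, z out of the outer face. The door is a folded panel, 224 mm along x, 180 mm from hinge to free edge, 14 mm thick (z 0 to 14 mm). Three pilot lamps stand 9 mm proud of its outer face, 50 mm from the hinge (x -60, 0, 60 mm).
- door_edge (a point): Middle of the door's free edge, on the outer face (door axes as door_hinge).
- lock (a joint): Angle of the slotted lock core in the door, rad: 0 = open (slot parallel to the free edge), grows clockwise seen from outside (from above when shut), 1.571 = home at its stop, slot square to the free edge; starts at 0 to 0.15. Takes about 0.12 Nm, stays where left. Its steel tongue behind the door slides under the cabinet's rim, so lock it only with the door shut.
- lock_slot (a point): Centre of the lock's slot, level with the lock's face, on its turning axis: mid-length of the door, 148 mm from the hinge. x along the slot, z out of the door. Brass core 29 mm across in a 39 mm steel collar, 6 mm proud of the door (100 mm above the bench when shut). Slot 21 mm long, 5.5 mm wide, 6 mm deep, closed at its ends.
- rack: Plywood screwdriver rack with green edges, fixed to the bench: board 290 x 75 mm (87 mm over the edges), top 105 mm above the bench, on two end cheeks. Three plain round 28 mm holes in a row along its x at -90, 0 and +90 mm, one screwdriver in each. Origin: centre of its underside, on the bench. Yaw within 0.25 rad of the world's.
- driver: Flat-blade screwdriver, red handle with black strips, about 190 g, 180 mm long, standing blade down in one of the rack holes. Origin: centre of the underside of its collar (38 mm across, 8 mm high), which rests on the board; z up along the handle. Handle 28 mm square, flats facing its x and y, 8 to 84 mm above the origin, then a 24 mm cap to 90 mm.
- driver_tip (a point): Centre of the blade's end, 90 mm below the driver's origin, with the driver's axes. The blade is 18 mm wide along x and 3 mm thick along y (2 mm over its last 5 mm), under a 10 mm round shank. Either way round fits the slot. In the rack the driver's yaw is within 0.5 rad of the rack's.
- driver_cross: Bystander in another rack hole: cross-head screwdriver, yellow handle, otherwise the same size. Leave it.
- driver_nut: Bystander in another rack hole: nut driver, blue handle with grey strips, same size. Leave it.
- tape: Bystander: orange tape measure, 74 x 40 x 70 mm high, standing on the bench.
- wrench: Bystander: steel wrench, 190 mm, lying flat beyond the cabinet.
- organiser: Bystander: open blue compartment box of screws, 150 x 105 x 42 mm.
- jar: Bystander: amber jar with yellow cap, 68 mm across, 85 mm high.
- spray: Bystander: silver spray can with a blue band, 52 mm across, 165 mm high.
- hammer: Bystander: hammer, 260 mm, lying on the left.

How it is judged:
By the outcome, as a careful person would: the job done as asked, in the order asked, and still so for the second after the job is handed in, with the robot touching nothing.
It also fails if it takes over 72 s, if anything falls off the work surface, if the arm or the gripper's body presses on something with over 40 N, if the wrist force passes 120 N, or if a joint passes its speed limit or range.

ROBOT

A 6-joint arm with a two-finger parallel gripper is mounted at the origin on the work surface. World frame = base frame: x ahead of the robot, y to its left, z up, the work surface at z = 0. Lengths are in mm, angles in degrees, forces in N, time in s.
With the tool pointing down it reaches from about 300 to 850 mm from the base axis. Payload 4.2 kg.
Tool frame: the origin (TCP) lies midway between the tips of the shut fingers; the grasp point (between the pads) lies 19 mm behind it (pinch_z is the distance from the TCP to the grasp point, in mm); z points along the fingers, y is the line along which they close (so a half turn about z gives the same grasp; the last joint's range is limited). The gripper opens to 91 mm and grips with 3 to 60 N. Pads are 32 mm wide; open, the fingers measure 118 mm over their backs; the gripper's body (76 mm by 178 mm) begins 60 mm behind the grasp point.
Start: joints at [63.656, 18.312, 89.639, -0, 72.044, -1.146], TCP at [244.816, 520.297, 213.976] pointing down, gripper open.
Joint ranges: [-177.97, 177.97], [-48.28, 115.42], [12.27, 149.76], [-77.06, 257.06], [2.81, 150.46], [-146.56, 146.56]. Speed limits (degrees/s): [147.25, 147.25, 180, 180, 180, 180].

INTERFACE

Orientations are given as [roll, pitch, yaw] about the fixed x, y, z axes, in that order (R = Rz(yaw) Ry(pitch) Rx(roll)).
In Python, from workcell import * gives the robot as it stands.
- The arm moves only by the tool step_arm, never from a script. Its argument "steps" is a list of rows, each a list of 7 numbers: the turn, a rotation vector about the tool's x, y, z in degrees, then the shift along the tool's x, y, z in mm, then the opening, from 0 (shut) to 1 (fully open). In form: [[rx, ry, rz, x, y, z, hand], ...]. A call has exactly 8 rows; each row shifts and turns the commanded pose from where the row before left it, along the tool's axes as they then stand; what a row does not reach is not made up. A row lasts 1/8 s, in which the tool goes at most 62.5 mm and 10.7 degrees, less where a joint would pass 70% of its speed; a pose out of reach is approached as far as the arm can. A call is refused whole if a number of a shift passes 62.5 or a number of a turn 10.7, either way. A call with a gripper value outside its range is refused whole. The fingers move at their own pace and stop on an object; "force" is the grip in N (left out, the last holds). Time passes only in rows, so rows that do not move let the fingers close, or fill a call up. It gives the time, the measured TCP pose, the force, the opening and the grip force at its end, in the units of the state.
- state(): the state, without advancing time (a new reading comes with each control period).
- grab_frame(name): name is "scene" or "side" or "wrist"; returns a dict with "image" (420x560x3 uint8, blue, green, red), "fovy" (degrees; the focal length in pixels is half the picture's height over the tangent of half this angle, whatever the lens; pixels are square), "cx", "cy" (the principal point, pixels), "origin" and "rotation" of the camera in the world; the wrist camera has in their place "tool_from_camera" (4x4, takes a point from camera to tool coordinates, whose origin is the TCP and whose axes are the flange's). Camera axes: x right, y down, z forward; pixel columns grow to the right and rows downward; lengths in mm; the calibration is good to about 2 mm. A picture is of the moment at which its call begins: read the wrist's pose just before it. There is no depth.
- job_done(): hands the job in; it is judged then, once.
The state is a dict: "time_s": time; "qpos": joint angles; "qvel": joint speeds; "effort": joint torques, N m; "ee_pos": TCP position; "ee_rot": TCP orientation; "force": force on the tool from outside, world axes, zero at the start; "torque": the same for the moment, N m; "gripper_width": finger opening in mm; "gripper_force": force on a finger pad.
Only numpy, scipy, OpenCV 4.12 (cv2) and the standard library are available. Lean on these libraries where they do the work, as an engineer would, in place of code of your own. Each camera call takes 0.05 s, during which the arm holds its last target. There are 200 camera calls.

## Working session

There is one attempt and no reset: what is moved stays moved. The work goes in short steps, Python scripts to look and compute and a tool call to move; the robot and the scene stay as the last step left them, time stands still between calls to the robot, and variables do not carry over. Pictures are saved under pics/ and viewed, at most 10 in all, crops included, and the job is handed in when it is done.

Besides the shell and the picture viewer there is one more tool, called after ">>>" as name(argument=value, ...), one argument or row to a line, values as JSON. step_arm: Moves the arm, as the interface text tells. Its arguments: {"type":"object","properties":{"steps":{"type":"array","items":{"type":"array","items":{"type":"number"}}},"force":{"type":"number"}},"required":["steps"]}

```bash
mkdir -p pics; ls; cat > h.py <<'E'
from workcell import *
import numpy as np, cv2
from scipy.spatial.transform import Rotation as R
def grab(n,name=None):
    s=state(); f=grab_frame(n)
    if n=='wrist':
        T=np.eye(4);T[:3,:3]=R.from_euler('xyz',s['ee_rot'],degrees=True).as_matrix();T[:3,3]=s['ee_pos']
        M=T@np.array(f['tool_from_camera']);f['origin']=M[:3,3];f['rotation']=M[:3,:3]
    f['origin']=np.array(f['origin']);f['rotation']=np.array(f['rotation'])
    f['f']=f['image'].shape[0]/2/np.tan(np.radians(f['fovy']/2))
    if name: cv2.imwrite('pics/'+name+'.png',f['image'])
    return f
def ray(f,u,v):
    d=f['rotation']@np.array([(u-f['cx'])/f['f'],(v-f['cy'])/f['f'],1]); return d/np.linalg.norm(d)
def onz(f,u,v,z):
    d=ray(f,u,v); return f['origin']+d*(z-f['origin'][2])/d[2]
def proj(f,p):
    c=f['rotation'].T@(np.array(p)-f['origin']); return np.array([c[0]/c[2]*f['f']+f['cx'],c[1]/c[2]*f['f']+f['cy']])
def two(f,p,g,q):
    a,b=ray(f,*p),ray(g,*q)
    t=np.linalg.lstsq(np.c_[a,-b],g['origin']-f['origin'],rcond=None)[0]
    A=f['origin']+a*t[0];B=g['origin']+b*t[1];return (A+B)/2,np.linalg.norm(A-B)
E
python3 - <<'E'
from h import *
a=grab('scene','scene');b=grab('side','side');print(state())
for f in(a,b):print(f['origin'],f['rotation'],f['f'],f['cx'],f['cy'], f.keys())
i=np.hstack([a['image'],b['image']])
E
```

```text
pics
{'time_s': 0.1, 'qpos': array([ 6.36555950e+01,  1.83479245e+01,  8.96996278e+01,  1.12862494e-04,
        7.20445763e+01, -1.14618970e+00]), 'qvel': array([-0.04799305, -0.10042998, -0.18840509, -0.02702589, -0.00941802,
        0.08725192]), 'effort': array([ 8.57161740e-04, -4.13329589e+01, -2.32510704e+01,  7.31368759e-02,
        4.22199746e-02, -3.90261016e-05]), 'ee_pos': array([244.60500329, 519.87244485, 213.20346381]), 'ee_rot': array([-1.79907892e+02, -1.95017680e-03,  1.54801748e+02]), 'force': array([0.69978358, 0.13310602, 0.10538236]), 'torque': array([-0.00062923, -0.04847177, -0.01698147]), 'gripper_force': 0.0, 'gripper_width': 90.98840493817326}
[913.19865425 685.9372354  835.61848733] [-137.70371405    0.75638828  146.1413917 ] 389.05410380572715 272.18298841063637 216.72974064474076 dict_keys(['image', 'fovy', 'cx', 'cy', 'origin', 'rotation', 'f'])
[ 149.41432722 -842.81487332  733.89858227] [-121.97545679   -0.53497022  -23.29796855] 412.960203674419 276.5501993772376 207.1329554420745 dict_keys(['image', 'fovy', 'cx', 'cy', 'origin', 'rotation', 'f'])
```

```bash
sed -i "s/    f\['f'\]=/    if f['rotation'].shape==(3,): f['rotation']=R.from_euler('xyz',f['rotation'],degrees=True).as_matrix()\n    f['f']=/" h.py; echo ok
```

```text
ok
```

View pics/scene.png

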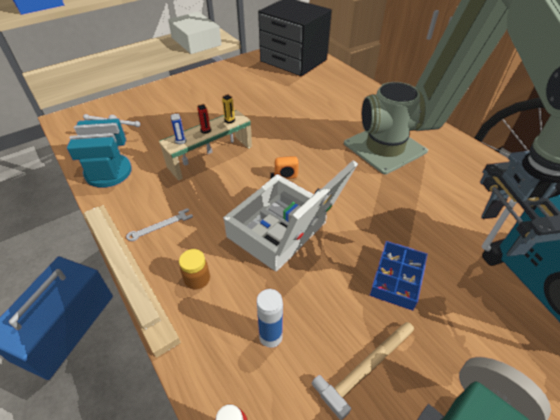

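View pics/side.png

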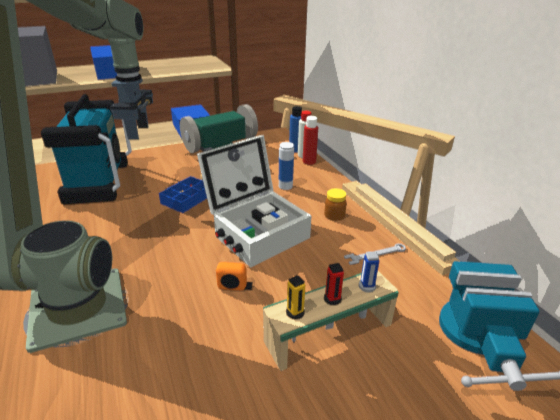

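```bash
python3 - <<'E'
from h import *
a=cv2.imread('pics/scene.png');b=cv2.imread('pics/side.png')
c=cv2.resize(a[155:275,220:360],None,fx=4,fy=4,interpolation=3)[:, :]
d=cv2.resize(b[135:265,195:320],None,fx=4,fy=4,interpolation=3)
o=np.zeros((520,1060,3),np.uint8);o[:480,:560]=c;o[:520,560:1060]=d
cv2.imwrite('pics/crop1.png',cv2.resize(o,(795,390),interpolation=3))
for n in('scene','side'):
    f=grab(n); h=cv2.cvtColor(f['image'],cv2.COLOR_BGR2HSV)
    m=(((h[...,0]<6)|(h[...,0]>174))&(h[...,1]>180)&(h[...,2]>70)).astype(np.uint8)
    k,l,s,c=cv2.connectedComponentsWithStats(m)
    print(n,[(s[i].tolist(),c[i].round(1).tolist(),onz(f,*c[i],145).round()) for i in range(1,k) if s[i,4]>25])
E
```

```text
scene [([198, 108, 12, 23, 123], [203.2, 118.8], array([ 518., -307.,  145.]))]
side [([301, 111, 10, 9, 57], [304.7, 114.0], array([932., 659., 145.])), ([303, 127, 14, 38, 435], [309.7, 145.5], array([800., 356., 145.])), ([327, 267, 17, 34, 309], [334.1, 284.2], array([ 518., -302.,  145.]))]
```

View pics/crop1.png

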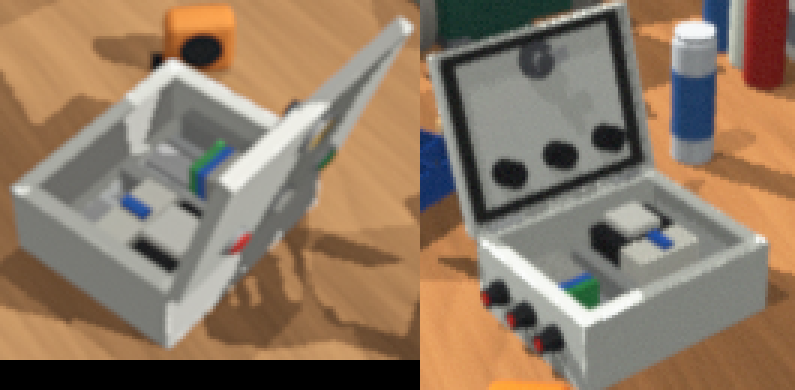

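```bash
python3 - <<'E'
from h import *
f=grab('scene');g=grab('side')
S=lambda x,y:(220+x/3-.5,155+y/3-.5)
D=lambda x,y:(195+(x-420)/3-.5,135+y/3-.5)
print('mxmy',onz(g,*D(583,325),80),onz(f,*S(172,62),80),two(f,S(172,62),g,D(583,325)))
print('pxmy',onz(g,*D(765,240),80),onz(f,*S(15,190),80),two(f,S(15,190),g,D(765,240)))
print('mxpy',onz(g,*D(482,235),80))
print('free-',two(f,S(408,20),g,D(430,55)))
print('free+',two(f,S(325,102),g,D(625,5)))
h=[proj(g,(518,-305,z)) for z in(105,195)];print(h)
# driver green edges
for n,F in(('s',f),('d',g)):
    q=cv2.cvtColor(F['image'],cv2.COLOR_BGR2HSV)
    m=((q[...,0]>60)&(q[...,0]<90)&(q[...,1]>90)&(q[...,2]>40)).astype(np.uint8)
    k,l,s,c=cv2.connectedComponentsWithStats(m)
    for i in range(1,k):
        if s[i,4]>60:
            ys,xs=np.where(l==i);print(n,s[i],onz(F,xs.min(),ys[xs.argmin()],100),onz(F,xs.max(),ys[xs.argmax()],100))
E
```

```text
mxmy [432.13429441 -17.83950673  80.        ] [436.24879236 -18.57876747  80.        ] (array([433.97456033, -18.47540844,  79.50953402]), np.float64(3.9735380246673215))
pxmy [641.97616462  43.03826288  80.        ] [643.72064629  41.7064476   80.        ] (array([642.85069941,  42.40299686,  80.18194662]), np.float64(2.152384039610545))
mxpy [391.31439268 156.39522729  80.        ]
free- (array([368.66155863, 206.72974702, 253.41289664]), np.float64(0.06075691718551539))
free+ (array([537.50268591, 247.68921358, 274.30765591]), np.float64(80.6188613605283))
[array([333.0716026 , 299.34241783]), array([336.74101845, 266.60120896])]
s [172 123  78  34 152] [ 656.58931363 -254.15899751  100.        ] [ 379.49445836 -263.40512743  100.        ]
s [ 443  382   85   38 1770] [568.43897759 683.98098873 100.        ] [449.2356212  764.56283778 100.        ]
d [ 195  111   50   37 1328] [514.58446817 893.65037177 100.        ] [697.10314279 767.49122914 100.        ]
d [243 228  12   9  69] [427.06729777  11.76193937 100.        ] [457.22249748   9.23657783 100.        ]
d [281 292 116  49 540] [ 378.38822098 -347.80456695  100.        ] [ 659.45347871 -334.58157563  100.        ]
```

```bash
cat >> h.py <<'E'
def plan(way,n,start=None):
    """way: list of (x,y,z,yaw) tool-down targets; n rows each; prints rows"""
    s=state(); p=np.array(s['ee_pos'] if start is None else start[:3]); y=s['ee_rot'][2] if start is None else start[3]
    print('t',s['time_s'],'from',p.round(1),round(y,1),'F',s['force'].round(1))
    for w,k in zip(way,n):
        dy=(w[3]-y+180)%360-180; dp=(np.array(w[:3])-p)/k
        for i in range(k):
            yy=np.radians(y+dy*i/k); c,s_=np.cos(yy),np.sin(yy)
            print([0,0,round(-dy/k,2),round(c*dp[0]+s_*dp[1],1),round(s_*dp[0]-c*dp[1],1),round(-dp[2],1)])
        p=np.array(w[:3]);y=w[3]
E
python3 - <<'E'
from h import *
plan([(415,273,225,-163.7)],[8])
H=80
prev=np.array([-105,225.])
for th in np.linspace(107,0,23):
    t=np.radians(th); d=np.array([np.cos(t),np.sin(t)]);N=np.array([-np.sin(t),np.cos(t)])
    P=np.array([0,80])+165*d+14*N-np.array([13.5,0]); print(round(th),P.round(0),'ty,tz',(-(P-prev)).round(1)); prev=P
E
```

```text
t 0.3 from [244.8 520.2 213.7] 154.8 F [ 0.6 -0.   0.5]
[0, 0, np.float64(-5.19), np.float64(-32.4), np.float64(-18.9), np.float64(-1.4)]
[0, 0, np.float64(-5.19), np.float64(-30.6), np.float64(-21.7), np.float64(-1.4)]
[0, 0, np.float64(-5.19), np.float64(-28.5), np.float64(-24.4), np.float64(-1.4)]
[0, 0, np.float64(-5.19), np.float64(-26.2), np.float64(-26.9), np.float64(-1.4)]
[0, 0, np.float64(-5.19), np.float64(-23.6), np.float64(-29.2), np.float64(-1.4)]
[0, 0, np.float64(-5.19), np.float64(-20.9), np.float64(-31.2), np.float64(-1.4)]
[0, 0, np.float64(-5.19), np.float64(-18.0), np.float64(-32.9), np.float64(-1.4)]
[0, 0, np.float64(-5.19), np.float64(-14.9), np.float64(-34.4), np.float64(-1.4)]
107 [-75. 234.] ty,tz [-29.9  -8.7]
102 [-62. 238.] ty,tz [-13.3  -4.7]
97 [-48. 242.] ty,tz [-13.6  -3.5]
92 [-34. 244.] ty,tz [-13.9  -2.4]
88 [-20. 245.] ty,tz [-14.   -1.2]
83 [ -6. 245.] ty,tz [-14.1   0. ]
78 [  8. 244.] ty,tz [-14.    1.2]
73 [ 21. 242.] ty,tz [-13.8   2.4]
68 [ 35. 238.] ty,tz [-13.6   3.5]
63 [ 48. 234.] ty,tz [-13.2   4.7]
58 [ 61. 228.] ty,tz [-12.8   5.8]
54 [ 73. 221.] ty,tz [-12.3   6.9]
49 [ 85. 213.] ty,tz [-11.6   7.9]
44 [ 96. 204.] ty,tz [-10.9   8.8]
39 [106. 195.] ty,tz [-10.1   9.7]
34 [115. 184.] ty,tz [-9.3 10.6]
29 [124. 173.] ty,tz [-8.4 11.3]
24 [131. 161.] ty,tz [-7.4 12. ]
19 [137. 148.] ty,tz [-6.3 12.5]
15 [143. 135.] ty,tz [-5.2 13. ]
10 [147. 122.] ty,tz [-4.1 13.4]
5 [150. 108.] ty,tz [-3.  13.7]
0 [152.  94.] ty,tz [-1.8 13.9]
```

>>> step_arm(
  steps=[
    [0, 0, -5.2, -32, -19, -1.4, 0],
    [0, 0, -5.2, -31, -22, -1.4, 0],
    [0, 0, -5.2, -28, -24, -1.4, 0],
    [0, 0, -5.2, -26, -27, -1.4, 0],
    [0, 0, -5.2, -24, -29, -1.4, 0],
    [0, 0, -5.2, -21, -31, -1.4, 0],
    [0, 0, -5.2, -18, -33, -1.4, 0],
    [0, 0, -5.1, -15, -34, -1.4, 0],
  ],
  force=40,
)

```text
time_s: 1.3
ee_pos: [415.7, 273.0, 225.3]
ee_rot: [180.0, 0.0, -163.5]
force: [0.1, -0.8, -0.1]
gripper_width: 14.2
gripper_force: 0.0
```

>>> step_arm(
  steps=[
    [0, 0, 0, 0, -15, -4, 0],
    [0, 0, 0, 0, -15, -4, 0],
    [0, 0, 0, 0, -13, -5, 0],
    [0, 0, 0, 0, -14, -3, 0],
    [0, 0, 0, 0, -14, -2, 0],
    [0, 0, 0, 0, -14, -1, 0],
    [0, 0, 0, 0, -14, 0, 0],
    [0, 0, 0, 0, -14, 1, 0],
  ],
)

```text
time_s: 2.3
ee_pos: [447.3, 164.6, 243.1]
ee_rot: [-180.0, 0.0, -163.7]
force: [-0.5, 3.7, 1.7]
gripper_width: 0.5
gripper_force: 1.6
```

```bash
python3 - <<'E'
from h import *
grab('scene');a=grab('scene');b=grab('side')
o=np.hstack([cv2.resize(a['image'][100:280,180:390],(420,360)),cv2.resize(b['image'][90:270,170:350],(360,360))]);cv2.imwrite('pics/p1.png',o)
E
```

```text
(no output)
```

View pics/p1.png

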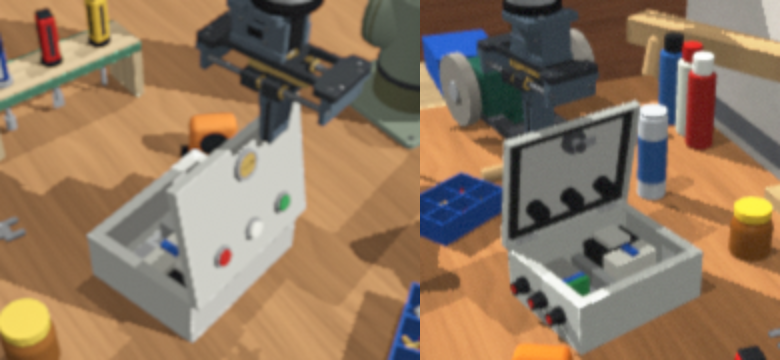

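The pictures show the door just past upright (about 80°). The fingers press its outer face near the free edge, clear of the lock.

>>> step_arm(
  steps=[
    [0, 0, 0, 0, -14, 2, 0],
    [0, 0, 0, 0, -14, 4, 0],
    [0, 0, 0, 0, -13, 5, 0],
    [0, 0, 0, 0, -13, 6, 0],
    [0, 0, 0, 0, -12, 7, 0],
    [0, 0, 0, 0, -12, 8, 0],
    [0, 0, 0, 0, -11, 9, 0],
    [0, 0, 0, 0, -10, 10, 0],
  ],
)

```text
time_s: 3.45
ee_pos: [474.9, 69.7, 191.4]
ee_rot: [-180.0, -0.0, -163.7]
force: [-0.9, 0.3, 1.6]
gripper_width: 0.7
gripper_force: 0.9
```

>>> step_arm(
  steps=[
    [0, 0, 0, 0, -9, 11, 0],
    [0, 0, 0, 0, -8, 11, 0],
    [0, 0, 0, 0, -7, 12, 0],
    [0, 0, 0, 0, -6, 12, 0],
    [0, 0, 0, 0, -5, 13, 0],
    [0, 0, 0, 0, -4, 13, 0],
    [0, 0, 0, 0, -3, 14, 0],
    [0, 0, 0, 0, -2, 7, 0],
  ],
)

```text
time_s: 4.45
ee_pos: [486.5, 28.4, 97.9]
ee_rot: [180.0, -0.1, -163.7]
force: [0.1, 1.0, 1.3]
gripper_width: 0.7
gripper_force: 0.3
```

>>> step_arm(
  steps=[
    [0, 0, 0, 0, 0, 3, 0],
    [0, 0, 0, 0, 0, 3, 0],
    [0, 0, 0, 0, 0, 2, 0],
    [0, 0, 0, 0, 0, 1, 0],
    [0, 0, 0, 0, 0, 0, 0],
    [0, 0, 0, 0, 0, 0, 0],
    [0, 0, 0, 0, 0, 0, 0],
    [0, 0, 0, 0, 0, 0, 0],
  ],
)

```text
time_s: 5.45
ee_pos: [487.2, 28.4, 94.1]
ee_rot: [-180.0, 0.1, -163.7]
force: [-8.6, -0.7, 27.0]
gripper_width: 0.3
gripper_force: 13.7
```

>>> step_arm(
  steps=[
    [0, 0, 0, 0, 0, -10, 0],
    [0, 0, 0, 0, 0, -30, 0],
    [0, 0, 0, 0, 0, -40, 0.3],
    [0, 0, 0, 0, 0, -40, 0.5],
    [0, 0, 0, 0, 0, -40, 0.7],
    [0, 0, 0, 0, 0, -30, 0.7],
    [0, 0, 0, 0, 0, -10, 0.7],
    [0, 0, 0, 0, 0, 0, 0.7],
  ],
)

```text
time_s: 6.45
ee_pos: [487.0, 28.4, 289.9]
ee_rot: [180.0, 0.0, -163.7]
force: [-0.2, -0.5, -0.5]
gripper_width: 57.3
gripper_force: 0.0
```

```bash
python3 - <<'E'
from h import *
f=grab('wrist','w1');print(state()['ee_pos'],f['origin'],f['rotation'].round(2))
print(proj(f,(529.6,43,100)))
for p in((518,-305,105),(518,-305,195)):print(proj(f,p))
E
```

```text
[486.53964213  28.3862138  289.09497446] [410.50248785   5.98796008 461.35782613] [[-0.28  0.92  0.27]
 [ 0.96  0.27  0.08]
 [ 0.    0.28 -0.96]]
[282.20800133 220.62707148]
[-21.72364372 127.65896729]
[-122.19057987  132.74640141]
```

View pics/w1.png

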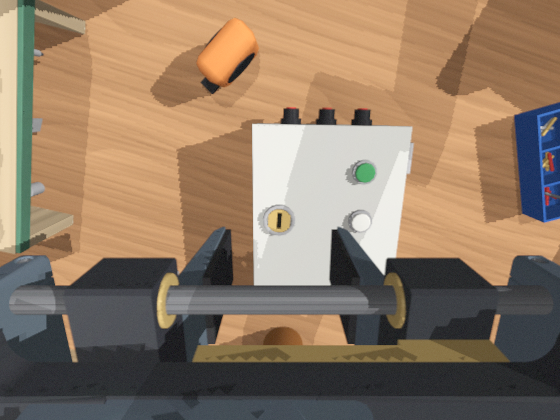

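Wrist view: the door is flat shut with nothing in the way. The lock is at about (279,220) and its dark slot runs vertically, so the lock is still open.

```bash
python3 - <<'E'
from h import *
f=grab('wrist');im=f['image']
h=cv2.cvtColor(im,cv2.COLOR_BGR2HSV)
m=np.zeros(im.shape[:2],np.uint8);m[195:245,255:305]=1
br=((h[...,0]>12)&(h[...,0]<35)&(h[...,1]>90)).astype(np.uint8)*m
c=max(cv2.findContours(br,0,1)[0],key=cv2.contourArea);c=cv2.convexHull(c);e=cv2.fitEllipse(c);print(e)
core=np.zeros_like(m);cv2.fillConvexPoly(core,c,1);core=cv2.erode(core,np.ones((5,5)))
dk=(h[...,2]<70)&(core>0);ys,xs=np.where(dk);print(len(xs),xs.mean(),ys.mean())
w=np.array([onz(f,x,y,100)[:2] for x,y in zip(xs,ys)]);print('slot c',w.mean(0));C=np.cov((w-w.mean(0)).T);v=np.linalg.eigh(C)[1][:,1];print('slot yaw',np.degrees(np.arctan2(v[1],v[0]))%180,np.ptp((w-w.mean(0))@v))
print('core',onz(f,*e[0],100))
plan([(512,-245,330,116.3)],[8])
E
```

```text
((278.62652587890625, 221.33364868164062), (22.535850524902344, 23.224912643432617), 89.17521667480469)
38 278.6578947368421 220.97368421052633
slot c [530.12563375  38.92524177]
slot yaw 10.419455245542395 15.474561399732245
core [530.55710711  39.01295469 100.        ]
t 6.55 from [486.4  28.3 288.7] -163.7 F [-0.4 -0.4 -0.8]
[0, 0, np.float64(10.0), np.float64(6.5), np.float64(-33.7), np.float64(-5.2)]
[0, 0, np.float64(10.0), np.float64(0.6), np.float64(-34.3), np.float64(-5.2)]
[0, 0, np.float64(10.0), np.float64(-5.4), np.float64(-33.9), np.float64(-5.2)]
[0, 0, np.float64(10.0), np.float64(-11.2), np.float64(-32.4), np.float64(-5.2)]
[0, 0, np.float64(10.0), np.float64(-16.7), np.float64(-30.0), np.float64(-5.2)]
[0, 0, np.float64(10.0), np.float64(-21.6), np.float64(-26.6), np.float64(-5.2)]
[0, 0, np.float64(10.0), np.float64(-25.9), np.float64(-22.5), np.float64(-5.2)]
[0, 0, np.float64(10.0), np.float64(-29.4), np.float64(-17.6), np.float64(-5.2)]
```

>>> step_arm(
  steps=[
    [0, 0, 10, 6.5, -34, -5, 0.65],
    [0, 0, 10, 0.5, -34, -5, 0.65],
    [0, 0, 10, -5.5, -34, -5, 0.65],
    [0, 0, 10, -11, -32, -5, 0.65],
    [0, 0, 10, -17, -30, -5, 0.65],
    [0, 0, 10, -22, -27, -5, 0.65],
    [0, 0, 10, -26, -22, -5, 0.65],
    [0, 0, 10, -29, -18, -5, 0.65],
  ],
)

```text
time_s: 7.55
ee_pos: [512.7, -245.8, 328.4]
ee_rot: [-179.9, -0.2, 116.0]
force: [1.1, 0.1, -0.1]
gripper_width: 59.4
gripper_force: 0.0
```

>>> step_arm(
  steps=[
    [0, 0, 5, 0, 0, 0, 0.65],
    [0, 0, 5, 0, 0, 0, 0.65],
    [0, 0, 0, 0, 0, 0, 0.65],
    [0, 0, 0, 0, 0, 0, 0.65],
    [0, 0, 0, 0, 0, 0, 0.65],
    [0, 0, 0, 0, 0, 0, 0.65],
    [0, 0, 0, 0, 0, 0, 0.65],
    [0, 0, 0, 0, 0, 0, 0.65],
  ],
)

```text
time_s: 8.55
ee_pos: [513.1, -244.8, 330.2]
ee_rot: [180.0, 0.0, 106.3]
force: [0.7, -0.2, 0.6]
gripper_width: 59.2
gripper_force: 0.0
```

```bash
python3 - <<'E'
from h import *
f=grab('wrist','w2');print(state()['ee_pos'],state()['ee_rot'],proj(f,(518,-305,195)),proj(f,(518,-305,105)))
E
```

```text
[ 513.06648808 -244.7993154   330.16960082] [ 1.79991849e+02 -1.49500710e-03  1.06306803e+02] [269.14380172 250.89397659] [271.60618148 222.41482655]
```

View pics/w2.png

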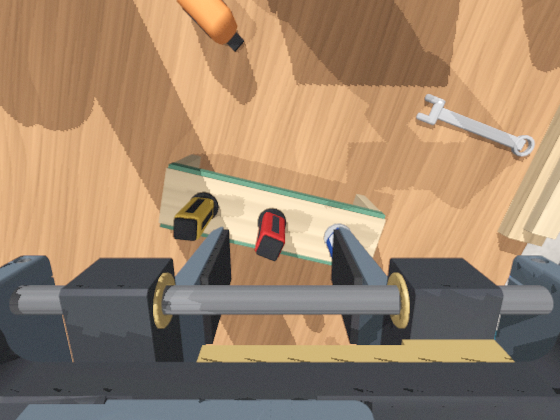

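Wrist view: the red driver stands in the middle hole with its cap at about (267,252), between yellow (195,220) and blue (337,240). I'll enlarge it to get its yaw.

```bash
python3 - <<'E'
from h import *
a=cv2.imread('pics/w2.png');c=cv2.resize(a[195:270,225:325],None,fx=8,fy=8,interpolation=3);cv2.imwrite('pics/w2c.png',c)
E
```

```text
(no output)
```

View pics/w2c.png

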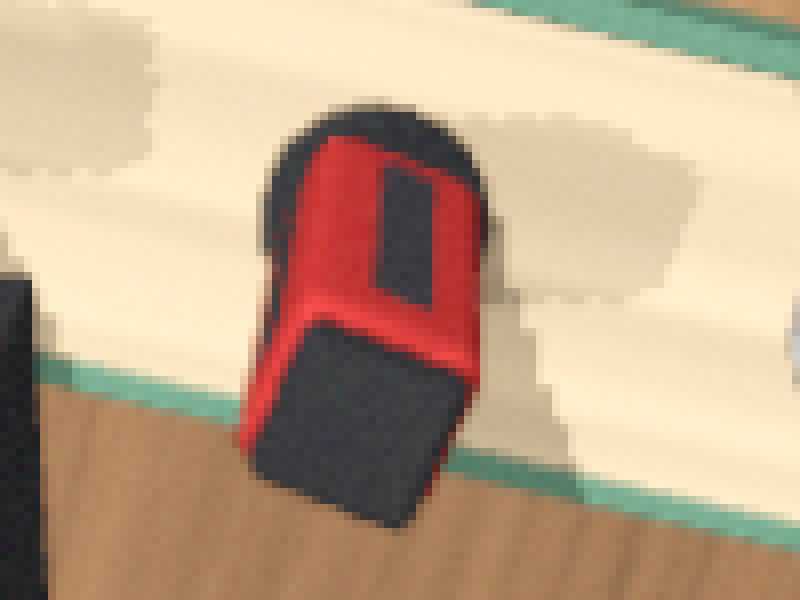

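The crop shows the black square cap with corners at crop (320,322), (472,385), (400,528) and (255,465). The collar's round edge spans x 265–490.

```bash
python3 - <<'E'
from h import *
f=grab('wrist')
P=lambda x,y:(225+x/8-.5,195+y/8-.5)
c=np.array([onz(f,*P(*q),195) for q in((320,322),(472,385),(400,528),(255,465))])
print(c.round(1),c.mean(0))
for i in range(4):
    d=c[(i+1)%4]-c[i];print(np.linalg.norm(d).round(1),np.degrees(np.arctan2(d[1],d[0]))%90)
for q in((265,215),(490,215),(377,100)):print(onz(f,*P(*q),113))
# rack edge far: top green line
print(onz(f,*P(490,0),105),onz(f,*P(800,78),105), onz(f,172,164,105),onz(f,383,214,105))
E
```

```text
[[ 508.5 -288.9  195. ]
 [ 529.8 -291.8  195. ]
 [ 526.4 -314.   195. ]
 [ 505.7 -310.7  195. ]] [ 517.59869892 -301.34843387  195.        ]
21.5 82.23618081445163
22.5 81.38202666866519
21.0 80.75395359247503
22.0 82.58905837757207
[ 499.73155568 -305.92571973  113.        ]
[ 534.60389856 -295.72579657  113.        ]
[ 511.80903841 -282.20728574  113.        ]
[ 525.10117185 -263.32580924  105.        ] [ 577.06834818 -261.72405143  105.        ] [ 377.24560637 -265.53639031  105.        ] [ 654.76989258 -252.83881794  105.        ]
```

```bash
python3 - <<'E'
from h import *
plan([(517.5,-301.2,250,81.7)],[7])
E
```

```text
t 8.65 from [ 513.1 -244.8  330.2] 106.3 F [-0.5  0.6  0.1]
[0, 0, np.float64(3.52), np.float64(-7.9), np.float64(-1.7), np.float64(11.5)]
[0, 0, np.float64(3.52), np.float64(-8.0), np.float64(-1.2), np.float64(11.5)]
[0, 0, np.float64(3.52), np.float64(-8.1), np.float64(-0.7), np.float64(11.5)]
[0, 0, np.float64(3.52), np.float64(-8.1), np.float64(-0.2), np.float64(11.5)]
[0, 0, np.float64(3.52), np.float64(-8.1), np.float64(0.3), np.float64(11.5)]
[0, 0, np.float64(3.52), np.float64(-8.0), np.float64(0.8), np.float64(11.5)]
[0, 0, np.float64(3.52), np.float64(-8.0), np.float64(1.3), np.float64(11.5)]
```

>>> step_arm(
  steps=[
    [0, 0, 3.5, -7.9, -1.7, 11.5, 0.65],
    [0, 0, 3.5, -8, -1.2, 11.5, 0.65],
    [0, 0, 3.5, -8.1, -0.7, 11.5, 0.65],
    [0, 0, 3.5, -8.1, -0.2, 11.5, 0.65],
    [0, 0, 3.5, -8.1, 0.3, 11.5, 0.65],
    [0, 0, 3.5, -8, 0.8, 11.5, 0.65],
    [0, 0, 3.6, -8, 1.3, 11.5, 0.65],
    [0, 0, 0, 0, 0, 0, 0.65],
  ],
)

```text
time_s: 9.65
ee_pos: [516.9, -301.4, 248.6]
ee_rot: [-179.9, -0.1, 81.7]
force: [-0.4, -0.4, -0.1]
gripper_width: 59.0
gripper_force: 0.0
```

```bash
python3 - <<'E'
from h import *
plan([(517.5,-301.2,136,81.7)],[7])
E
```

```text
t 9.65 from [ 516.9 -301.4  248.6] 81.7 F [-0.4 -0.4 -0.1]
[0, 0, np.float64(0.0), np.float64(0.0), np.float64(0.1), np.float64(16.1)]
[0, 0, np.float64(0.0), np.float64(0.0), np.float64(0.1), np.float64(16.1)]
[0, 0, np.float64(0.0), np.float64(0.0), np.float64(0.1), np.float64(16.1)]
[0, 0, np.float64(0.0), np.float64(0.0), np.float64(0.1), np.float64(16.1)]
[0, 0, np.float64(0.0), np.float64(0.0), np.float64(0.1), np.float64(16.1)]
[0, 0, np.float64(0.0), np.float64(0.0), np.float64(0.1), np.float64(16.1)]
[0, 0, np.float64(0.0), np.float64(0.0), np.float64(0.1), np.float64(16.1)]
```

>>> step_arm(
  steps=[
    [0, 0, 0, 0, 0, 16, 0.65],
    [0, 0, 0, 0, 0, 17, 0.65],
    [0, 0, 0, 0, 0, 18, 0.65],
    [0, 0, 0, 0, 0, 18, 0.65],
    [0, 0, 0, 0, 0, 18, 0.65],
    [0, 0, 0, 0, 0, 16, 0.65],
    [0, 0, 0, 0, 0, 11, 0.65],
    [0, 0, 0, 0, 0, 0, 0.65],
  ],
)

```text
time_s: 10.65
ee_pos: [517.0, -301.0, 134.8]
ee_rot: [-179.9, -0.0, 81.7]
force: [-0.1, 0.4, -0.0]
gripper_width: 59.2
gripper_force: 0.0
```

>>> step_arm(
  steps=[
    [0, 0, 0, 0, 0, 0, 0.4],
    [0, 0, 0, 0, 0, 0, 0.3],
    [0, 0, 0, 0, 0, 0, 0.2],
    [0, 0, 0, 0, 0, 0, 0.1],
    [0, 0, 0, 0, 0, 0, 0],
    [0, 0, 0, 0, 0, 0, 0],
    [0, 0, 0, 0, 0, 0, 0],
    [0, 0, 0, 0, 0, 0, 0],
  ],
  force=45,
)

```text
time_s: 11.65
ee_pos: [517.6, -301.4, 136.0]
ee_rot: [180.0, 0.0, 81.7]
force: [-0.1, -0.8, 3.3]
gripper_width: 27.8
gripper_force: 45.0
```

>>> step_arm(
  steps=[
    [0, 0, 0, 0, 0, -8, 0],
    [0, 0, 0, 0, 0, -18, 0],
    [0, 0, 0, 0, 0, -24, 0],
    [0, 0, 0, 0, 0, -24, 0],
    [0, 0, 0, 0, 0, -24, 0],
    [0, 0, 0, 0, 0, -20, 0],
    [0, 0, 0, 0, 0, -10, 0],
    [0, 0, 0, 0, 0, 0, 0],
  ],
)

```text
time_s: 12.65
ee_pos: [517.4, -301.3, 263.7]
ee_rot: [180.0, 0.0, 81.7]
force: [0.7, -0.0, -1.9]
gripper_width: 28.0
gripper_force: 45.0
```

```bash
python3 - <<'E'
from h import *
plan([(530.3,39,262,100.4)],[14])
E
```

```text
t 12.65 from [ 517.4 -301.3  263.7] 81.7 F [ 0.7 -0.  -1.9]
[0, 0, np.float64(-1.34), np.float64(24.2), np.float64(-2.6), np.float64(0.1)]
[0, 0, np.float64(-1.34), np.float64(24.2), np.float64(-2.0), np.float64(0.1)]
[0, 0, np.float64(-1.34), np.float64(24.3), np.float64(-1.5), np.float64(0.1)]
[0, 0, np.float64(-1.34), np.float64(24.3), np.float64(-0.9), np.float64(0.1)]
[0, 0, np.float64(-1.34), np.float64(24.3), np.float64(-0.3), np.float64(0.1)]
[0, 0, np.float64(-1.34), np.float64(24.3), np.float64(0.2), np.float64(0.1)]
[0, 0, np.float64(-1.34), np.float64(24.3), np.float64(0.8), np.float64(0.1)]
[0, 0, np.float64(-1.34), np.float64(24.3), np.float64(1.4), np.float64(0.1)]
[0, 0, np.float64(-1.34), np.float64(24.2), np.float64(1.9), np.float64(0.1)]
[0, 0, np.float64(-1.34), np.float64(24.2), np.float64(2.5), np.float64(0.1)]
[0, 0, np.float64(-1.34), np.float64(24.1), np.float64(3.1), np.float64(0.1)]
[0, 0, np.float64(-1.34), np.float64(24.1), np.float64(3.6), np.float64(0.1)]
[0, 0, np.float64(-1.34), np.float64(24.0), np.float64(4.2), np.float64(0.1)]
[0, 0, np.float64(-1.34), np.float64(23.9), np.float64(4.7), np.float64(0.1)]
```

>>> step_arm(
  steps=[
    [0, 0, -1.3, 16, -2.6, 0, 0],
    [0, 0, -1.3, 26, -2, 0, 0],
    [0, 0, -1.3, 30, -1.5, 0, 0],
    [0, 0, -1.3, 30, -1, 0, 0],
    [0, 0, -1.3, 30, -0.3, 0, 0],
    [0, 0, -1.3, 30, 0.2, 0, 0],
    [0, 0, -1.4, 30, 0.8, 0, 0],
    [0, 0, -1.4, 28, 1.4, 0, 0],
  ],
)

```text
time_s: 13.65
ee_pos: [524.5, -78.9, 262.6]
ee_rot: [-179.9, -0.1, 92.4]
force: [0.2, -0.3, -1.5]
gripper_width: 27.9
gripper_force: 45.0
```

>>> step_arm(
  steps=[
    [0, 0, -1.4, 28, 2, 0, 0],
    [0, 0, -1.3, 26, 2.5, 2, 0],
    [0, 0, -1.3, 24, 3.1, 2, 0],
    [0, 0, -1.3, 20, 3.6, 2, 0],
    [0, 0, -1.4, 15, 4.2, 0, 0],
    [0, 0, -1.3, 7, 2, 0, 0],
    [0, 0, 0, 0, 0, 0, 0],
    [0, 0, 0, 0, 0, 0, 0],
  ],
)

```text
time_s: 14.65
ee_pos: [532.7, 39.7, 257.6]
ee_rot: [-180.0, 0.0, 100.3]
force: [1.5, -0.2, -2.0]
gripper_width: 28.0
gripper_force: 45.0
```

```bash
python3 - <<'E'
from h import *
a=grab('scene');b=grab('side');w=grab('wrist');s=state()
T=np.array(s['ee_pos']);print(T,s['ee_rot'])
L=(530.3,39,100)
for f in(a,b,w):print(proj(f,T-[0,0,121]),proj(f,L))
def cr(f,n,k):
    u,v=proj(f,(530.3,39,120)).astype(int);return cv2.resize(f['image'][v-n//2:v+n//2,u-n//2:u+n//2],(k,k),interpolation=3)
cv2.imwrite('pics/t1.png',np.hstack([cr(a,50,390),cr(b,50,390)]))
cv2.imwrite('pics/w3.png',w['image'])
plan([(530.3,39,236,100.4)],[8])
E
```

```text
[532.71191897  39.6242933  257.70360341] [1.79993128e+02 4.31558981e-03 1.00249181e+02]
[258.88761383 185.07270007] [260.04019612 194.56770771]
[275.62078797 206.07895252] [274.80593813 217.55537178]
[280.78301319 200.00997001] [278.48941939 191.058793  ]
t 14.8 from [532.7  39.6 257.7] 100.2 F [-0.3 -0.3 -2.1]
[0, 0, np.float64(-0.02), np.float64(-0.0), np.float64(-0.3), np.float64(2.7)]
[0, 0, np.float64(-0.02), np.float64(-0.0), np.float64(-0.3), np.float64(2.7)]
[0, 0, np.float64(-0.02), np.float64(-0.0), np.float64(-0.3), np.float64(2.7)]
[0, 0, np.float64(-0.02), np.float64(-0.0), np.float64(-0.3), np.float64(2.7)]
[0, 0, np.float64(-0.02), np.float64(-0.0), np.float64(-0.3), np.float64(2.7)]
[0, 0, np.float64(-0.02), np.float64(-0.0), np.float64(-0.3), np.float64(2.7)]
[0, 0, np.float64(-0.02), np.float64(-0.0), np.float64(-0.3), np.float64(2.7)]
[0, 0, np.float64(-0.02), np.float64(-0.0), np.float64(-0.3), np.float64(2.7)]
```

View pics/t1.png

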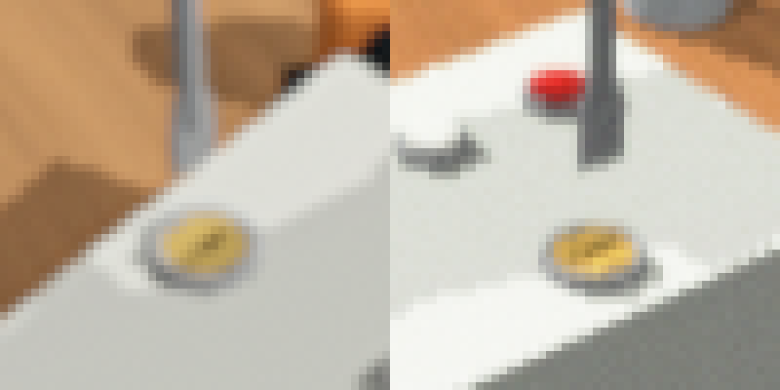

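The views show the blade hovering above the brass lock. Scene crop: tip at about (193,170), lock (206,244). Side crop: tip at (600,165), lock (594,250).

```bash
python3 - <<'E'
from h import *
T=np.array(state()['ee_pos']);tip0=T-[0,0,121];L0=np.array((530.3,39,100))
br=[];tp=[];F=[]
for n,tc in(('scene',(194,172)),('side',(210,166))):
    f=grab(n);F.append(f);o=proj(f,(530.3,39,120)).astype(int)-25
    h=cv2.cvtColor(f['image'],cv2.COLOR_BGR2HSV)
    u,v=proj(f,L0).astype(int);m=np.zeros(h.shape[:2],np.uint8);m[v-12:v+12,u-14:u+14]=1
    b=((h[...,0]>12)&(h[...,0]<35)&(h[...,1]>110)).astype(np.uint8)*m
    c=cv2.convexHull(max(cv2.findContours(b,0,1)[0],key=cv2.contourArea));e=cv2.fitEllipse(c)
    br.append(e[0]);tp.append(o+np.array(tc)/7.8-.5)
    print(n,'brass',e[0],'L0',proj(f,L0),'on100',onz(f,*e[0],100),'tip',tp[-1],proj(f,tip0),'tip at',onz(f,*tp[-1],tip0[2]),tip0)
print('lock',two(F[0],br[0],F[1],br[1]));print('tip',two(F[0],tp[0],F[1],tp[1]))
w=cv2.imread('pics/w3.png');f=grab('wrist');u,v=proj(f,L0).astype(int)
cv2.imwrite('pics/w3c.png',cv2.resize(w[v-35:v+35,u-45:u+45],None,fx=8,fy=8,interpolation=3));print(u-45,v-35)
E
```

```text
scene brass (230.5812225341797, 193.09645080566406) L0 [260.04019612 194.56770771] on100 [593.00640631 -11.21850406 100.        ] tip [258.37179487 185.55128205] [258.88761383 185.07270007] tip at [534.81106719  40.39963985 136.70360341] [532.71191897  39.6242933  136.70360341]
side brass (274.79241943359375, 217.7720184326172) L0 [274.80593813 217.55537178] on100 [529.83592502  38.00755431 100.        ] tip [275.42307692 206.78205128] [275.62078797 206.07895252] tip at [530.7766854   36.47966067 136.70360341] [532.71191897  39.6242933  136.70360341]
lock (array([560.51952246,  11.09806644, 107.4964008 ]), np.float64(77.68739398682219))
tip (array([532.84804856,  38.90079971, 134.70493634]), np.float64(1.88174343955078))
233 156
```

View pics/w3c.png

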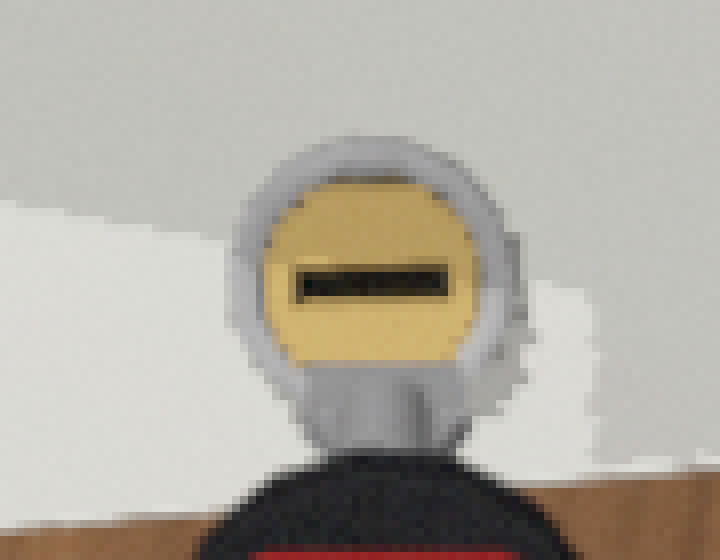

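Wrist crop: the slot runs from (298,285) to (447,280), centred at (372,283). The blade end spans x 305–470 at y≈362, almost parallel to the slot.

```bash
python3 - <<'E'
from h import *
f=grab('wrist');T=np.array(state()['ee_pos']);print(T)
P=lambda x,y:(233+x/8-.5,156+y/8-.5)
s=[onz(f,*P(*q),100) for q in((298,285.5),(447,279.5))];m=(s[0]+s[1])/2;d=s[0]-s[1];print('slot',m,np.linalg.norm(d),np.degrees(np.arctan2(d[1],d[0]))%180)
b=[onz(f,*P(*q),T[2]-121) for q in((303,366),(470,360))];m2=(b[0]+b[1])/2;d=b[0]-b[1];print('blade far edge',m2,np.linalg.norm(d),np.degrees(np.arctan2(d[1],d[0]))%180)
print(proj(f,T-[0,0,121]))
for L in (proj(grab('scene'),(530.3,39,100)),):print(L)
g=grab('scene');h=cv2.cvtColor(g['image'],cv2.COLOR_BGR2HSV);u,v=L.astype(int)
b=((h[...,0]>15)&(h[...,0]<32)&(h[...,1]>90)&(h[...,2]>110)).astype(np.uint8);k,l,st,c=cv2.connectedComponentsWithStats(b)
for i in range(1,k):
    if np.hypot(*(c[i]-L))<12 and st[i,4]>20:print(st[i],c[i],onz(g,*c[i],100))
E
```

```text
[532.73038412  39.91193509 257.70161863]
slot [530.88033257  39.61858903 100.        ] 19.82983287868138 12.631432795235867
blade far edge [532.91804653  39.0262332  136.70161863] 19.924931329478014 12.397964165654031
[280.78006791 199.95986146]
[260.04019612 194.56770771]
[255 192  10   7  52] [259.78846154 194.98076923] [531.71557426  39.95123444 100.        ]
```

>>> step_arm(
  steps=[
    [0, 0, 0, 0, -1, 6, 0],
    [0, 0, 0, 0, -0.9, 8, 0],
    [0, 0, 0, 0, 0, 8, 0],
    [0, 0, 0, 0, 0, 7, 0],
    [0, 0, 0, 0, 0, 4, 0],
    [0, 0, 0, 0, 0, 2, 0],
    [0, 0, 0, 0, 0, 2, 0],
    [0, 0, 0, 0, 0, 1, 0],
  ],
)

```text
time_s: 16.1
ee_pos: [530.9, 39.8, 219.7]
ee_rot: [180.0, -0.0, 100.3]
force: [-0.6, -0.1, -1.0]
gripper_width: 27.8
gripper_force: 45.0
```

>>> step_arm(
  steps=[
    [0, 0, 0, 0, 0, 1, 0],
    [0, 0, 0, 0, 0, 0, 0],
    [0, 0, 0, 0, 0, 0, 0],
    [0, 0, 0, 0, 0, 0, 0],
    [0, 0, 0, 0, 0, 0, 0],
    [0, 0, 0, 0, 0, 0, 0],
    [0, 0, 0, 0, 0, 0, 0],
    [0, 0, 0, 0, 0, 0, 0],
  ],
)

```text
time_s: 17.1
ee_pos: [530.8, 39.8, 218.6]
ee_rot: [180.0, -0.0, 100.3]
force: [0.2, -0.7, -2.1]
gripper_width: 27.8
gripper_force: 45.0
```

>>> step_arm(
  steps=[
    [0, 0, 0, 0, 0, 1, 0],
    [0, 0, 0, 0, 0, 1, 0],
    [0, 0, 0, 0, 0, 1, 0],
    [0, 0, 0, 0, 0, 0, 0],
    [0, 0, 0, 0, 0, 0, 0],
    [0, 0, 0, 0, 0, 0, 0],
    [0, 0, 0, 0, 0, 0, 0],
    [0, 0, 0, 0, 0, 0, 0],
  ],
)

```text
time_s: 18.1
ee_pos: [530.9, 39.9, 215.6]
ee_rot: [180.0, -0.0, 100.3]
force: [0.3, -0.3, -1.9]
gripper_width: 28.2
gripper_force: 45.0
```

>>> step_arm(
  steps=[
    [0, 0, 5, 0, 0, 0, 0],
    [0, 0, 5, 0, 0, 0, 0],
    [0, 0, 5, 0, 0, 0, 0],
    [0, 0, 5, 0, 0, 0, 0],
    [0, 0, 5, 0, 0, 0, 0],
    [0, 0, 5, 0, 0, 0, 0],
    [0, 0, 5, 0, 0, 0, 0],
    [0, 0, 5, 0, 0, 0, 0],
  ],
)

```text
time_s: 19.1
ee_pos: [531.5, 40.1, 215.8]
ee_rot: [179.9, -0.1, 60.2]
force: [1.0, 0.6, -2.3]
gripper_width: 28.1
gripper_force: 45.0
```

```bash
python3 - <<'E'
from h import *
s=state();print(s['ee_pos'],s['ee_rot'],s['torque'],s['force'],s['gripper_width'])
E
```

```text
[531.53897876  40.05660525 215.78757115] [ 1.79924847e+02 -7.54139032e-02  6.01576105e+01] [ 0.06580278 -0.27292238  0.13813903] [ 0.95483394  0.59645257 -2.31308442] 28.05167247555793
```

>>> step_arm(
  steps=[
    [0, 0, 5, 0, 0, 0, 0],
    [0, 0, 5, 0, 0, 0, 0],
    [0, 0, 5, 0, 0, 0, 0],
    [0, 0, 5, 0, 0, 0, 0],
    [0, 0, 5, 0, 0, 0, 0],
    [0, 0, 5, 0, 0, 0, 0],
    [0, 0, 5, 0, 0, 0, 0],
    [0, 0, 5, 0, 0, 0, 0],
  ],
)

```text
time_s: 20.1
ee_pos: [532.1, 39.4, 215.8]
ee_rot: [179.9, -0.1, 20.2]
force: [2.4, -1.8, -4.0]
gripper_width: 27.8
gripper_force: 45.0
```

```bash
python3 - <<'E'
from h import *
s=state();print(s['ee_pos'],s['ee_rot'],s['torque'],s['force'],s['gripper_width'])
E
```

```text
[532.05235373  39.3904542  215.83558799] [ 1.79884019e+02 -1.41682459e-01  2.01736580e+01] [-0.42604934 -0.50601922  0.13233086] [ 2.39514546 -1.80420144 -4.00993074] 27.823490356424493
```

>>> step_arm(
  steps=[
    [0, 0, 2, 0, 0, 0, 0],
    [0, 0, 2, 0, 0, 0, 0],
    [0, 0, 2, 0, 0, 0, 0],
    [0, 0, 2, 0, 0, 0, 0],
    [0, 0, 1, 0, 0, 0, 0],
    [0, 0, 0, 0, 0, 0, 0],
    [0, 0, 0, 0, 0, 0, 0],
    [0, 0, 0, 0, 0, 0, 0],
  ],
)

```text
time_s: 21.1
ee_pos: [531.9, 39.3, 215.9]
ee_rot: [179.9, -0.1, 11.3]
force: [4.6, -3.0, -4.7]
gripper_width: 28.0
gripper_force: 45.0
```

```bash
python3 - <<'E'
from h import *
s=state();print(s['ee_pos'],s['ee_rot'],s['torque'],s['force'],s['gripper_width'])
E
```

```text
[531.91116308  39.30210078 215.88572586] [ 1.79906508e+02 -1.39571805e-01  1.12760500e+01] [-0.90828779 -1.3025981   0.15185103] [ 4.61845708 -2.99323986 -4.70041179] 27.977454857995436
```

>>> step_arm(
  steps=[
    [0, 0, 1, 0, 0, 0, 0],
    [0, 0, 1, 0, 0, 0, 0],
    [0, 0, 1, 0, 0, 0, 0],
    [0, 0, 1, 0, 0, 0, 0],
    [0, 0, 1, 0, 0, 0, 0],
    [0, 0, 1, 0, 0, 0, 0],
    [0, 0, 0, 0, 0, 0, 0],
    [0, 0, 0, 0, 0, 0, 0],
  ],
)

```text
time_s: 22.1
ee_pos: [531.9, 39.2, 215.9]
ee_rot: [179.9, -0.1, 5.3]
force: [4.7, -3.0, -4.8]
gripper_width: 27.9
gripper_force: 45.0
```

```bash
python3 - <<'E'
from h import *
s=state();print(s['ee_pos'],s['ee_rot'],s['torque'],s['force'],s['gripper_width'])
E
```

```text
[531.92918186  39.18559763 215.88369727] [ 1.79906118e+02 -1.48664731e-01  5.27675862e+00] [-0.9889166  -1.29274317  0.12442791] [ 4.66107073 -2.96820907 -4.77053075] 27.927305059742036
```

>>> step_arm(
  steps=[
    [0, 0, 1, 0, 0, 0, 0],
    [0, 0, 1, 0, 0, 0, 0],
    [0, 0, 1, 0, 0, 0, 0],
    [0, 0, 1, 0, 0, 0, 0],
    [0, 0, 0, 0, 0, 0, 0],
    [0, 0, 0, 0, 0, 0, 0],
    [0, 0, 0, 0, 0, 0, 0],
    [0, 0, 0, 0, 0, 0, 0],
  ],
)

```text
time_s: 23.1
ee_pos: [531.9, 39.1, 215.9]
ee_rot: [179.9, -0.2, 1.3]
force: [5.5, -4.2, -3.8]
gripper_width: 28.0
gripper_force: 45.0
```

```bash
python3 - <<'E'
from h import *
s=state();print(s['ee_pos'],s['ee_rot'],s['torque'],s['force'],s['gripper_width'])
E
```

```text
[531.92476966  39.10514585 215.87658055] [ 1.79908447e+02 -1.53730438e-01  1.27219956e+00] [-0.99648863 -1.24102113  0.14568895] [ 5.51980199 -4.15214629 -3.78250108] 27.97000440158334
```

>>> step_arm(
  steps=[
    [0, 0, 1, 0, 0, 0, 0],
    [0, 0, 1, 0, 0, 0, 0],
    [0, 0, 1, 0, 0, 0, 0],
    [0, 0, 1, 0, 0, 0, 0],
    [0, 0, 0, 0, 0, 0, 0],
    [0, 0, 0, 0, 0, 0, 0],
    [0, 0, 0, 0, 0, 0, 0],
    [0, 0, 0, 0, 0, 0, 0],
  ],
)

```text
time_s: 24.1
ee_pos: [531.9, 39.0, 215.9]
ee_rot: [179.9, -0.2, -2.7]
force: [5.0, -3.5, -4.6]
gripper_width: 28.0
gripper_force: 45.0
```

```bash
python3 - <<'E'
from h import *
s=state();print(s['ee_pos'],s['ee_rot'],s['torque'],s['force'],s['gripper_width'])
f=grab('wrist');c=f['image'];u,v=proj(f,(530.8,39.5,100)).astype(int)
cv2.imwrite('pics/w4c.png',cv2.resize(c[v-35:v+55,u-60:u+60],(800,600),interpolation=3));print(u-60,v-35)
E
```

```text
[531.91307022  38.99165718 215.87022877] [ 1.79898949e+02 -1.61284401e-01 -2.70297568e+00] [-1.03028244 -1.26484811  0.18228815] [ 5.0363209  -3.52508839 -4.5840777 ] 28.023216013606863
220 167
```

View pics/w4c.png

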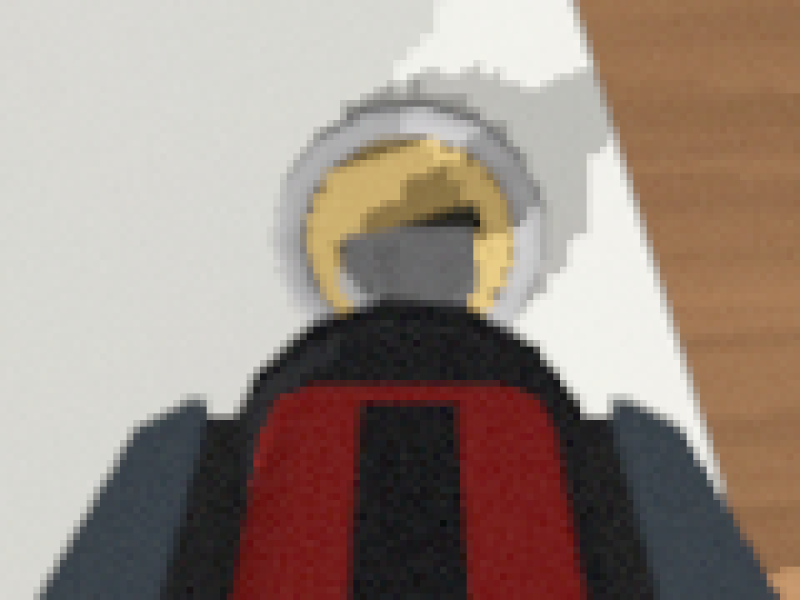

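The picture shows the slot's far edge from about (345,235) to (480,208), lagging the blade by about 11° of play. The free edge runs from (575,0) to (720,490). I'll compute both directions.

```bash
python3 - <<'E'
from h import *
f=grab('wrist')
P=lambda x,y:(220+x/6.667-.5,167+y/6.667-.5)
def yaw(a,b,z):
    d=onz(f,*P(*b),z)-onz(f,*P(*a),z);return np.degrees(np.arctan2(d[1],d[0]))%180
print('edge',yaw((575,0),(720,490),94),'slot',yaw((345,235),(480,208),100),'slot low',yaw((345,235),(480,224),100))
E
```

```text
edge 14.826032260264043 slot 98.96990391006167 slot low 92.09081977208577
```

>>> step_arm(
  steps=[
    [0, 0, 1, 0, 0, 0, 0],
    [0, 0, 1, 0, 0, 0, 0],
    [0, 0, 1, 0, 0, 0, 0],
    [0, 0, 1, 0, 0, 0, 0],
    [0, 0, 0, 0, 0, 0, 0],
    [0, 0, 0, 0, 0, 0, 0],
    [0, 0, 0, 0, 0, 0, 0],
    [0, 0, 0, 0, 0, 0, 0],
  ],
  force=60,
)

```text
time_s: 25.2
ee_pos: [531.9, 38.9, 215.9]
ee_rot: [179.9, -0.2, -6.7]
force: [4.1, -3.2, -4.5]
gripper_width: 27.6
gripper_force: 60.0
```

```bash
python3 - <<'E'
from h import *
s=state();print(s['ee_pos'],s['ee_rot'],s['torque'],s['force'],s['gripper_width'])
E
```

```text
[531.90721052  38.90784179 215.88720506] [ 1.79894567e+02 -1.71282562e-01 -6.66353489e+00] [-1.14458501 -1.3277595   0.44996011] [ 4.08437873 -3.20022852 -4.53853839] 27.617398030268056
```

Torque jumped to 0.45 N m, so the lock is at its stop. I'll back off within the slot's play and lift out.

>>> step_arm(
  steps=[
    [0, 0, -3, 0, 0, 0, 0],
    [0, 0, -3, 0, 0, 0, 0],
    [0, 0, -3, 0, 0, 0, 0],
    [0, 0, -3, 0, 0, -1, 0],
    [0, 0, 0, 0, 0, -4, 0],
    [0, 0, 0, 0, 0, -8, 0],
    [0, 0, 0, 0, 0, -14, 0],
    [0, 0, 0, 0, 0, -16, 0],
  ],
)

```text
time_s: 26.2
ee_pos: [530.4, 40.0, 259.9]
ee_rot: [-180.0, 0.0, 5.3]
force: [-0.3, 0.0, -1.2]
gripper_width: 27.9
gripper_force: 60.0
```

```bash
python3 - <<'E'
from h import *
f=grab('wrist');s=state();print(s['torque'],s['force'])
h=cv2.cvtColor(f['image'],cv2.COLOR_BGR2HSV)
u,v=proj(f,(530.8,39.5,100)).astype(int);m=np.zeros(h.shape[:2],np.uint8);m[v-30:v+20,u-30:u+30]=1
br=((h[...,0]>12)&(h[...,0]<35)&(h[...,1]>90)).astype(np.uint8)*m
c=cv2.convexHull(max(cv2.findContours(br,0,1)[0],key=cv2.contourArea));core=np.zeros_like(m);cv2.fillConvexPoly(core,c,1);core=cv2.erode(core,np.ones((5,5)))
ys,xs=np.where((h[...,2]<70)&(core>0));print(len(xs),xs.mean(),ys.mean())
w=np.array([onz(f,x,y,100)[:2] for x,y in zip(xs,ys)]);d=w-w.mean(0);vv=np.linalg.eigh(d.T@d)[1][:,1];print(w.mean(0),'slot yaw',np.degrees(np.arctan2(vv[1],vv[0]))%180,np.ptp(d@vv))
plan([(517.6,-301.4,268,81.7)],[15])
E
```

```text
[-0.01174343  0.01497286 -0.01373573] [ 0.36565644 -0.4394444   0.36360313]
44 282.0 189.75
[530.69463441  39.18527599] slot yaw 105.09002312720924 18.67738102406448
t 26.25 from [531.9  40.  262.4] 5.3 F [ 0.4 -0.4  0.4]
[0, 0, np.float64(-5.09), np.float64(-3.0), np.float64(22.6), np.float64(-0.4)]
[0, 0, np.float64(-5.09), np.float64(-5.0), np.float64(22.2), np.float64(-0.4)]
[0, 0, np.float64(-5.09), np.float64(-7.0), np.float64(21.7), np.float64(-0.4)]
[0, 0, np.float64(-5.09), np.float64(-8.9), np.float64(21.0), np.float64(-0.4)]
[0, 0, np.float64(-5.09), np.float64(-10.7), np.float64(20.1), np.float64(-0.4)]
[0, 0, np.float64(-5.09), np.float64(-12.5), np.float64(19.1), np.float64(-0.4)]
[0, 0, np.float64(-5.09), np.float64(-14.1), np.float64(17.9), np.float64(-0.4)]
[0, 0, np.float64(-5.09), np.float64(-15.6), np.float64(16.6), np.float64(-0.4)]
[0, 0, np.float64(-5.09), np.float64(-17.0), np.float64(15.1), np.float64(-0.4)]
[0, 0, np.float64(-5.09), np.float64(-18.3), np.float64(13.5), np.float64(-0.4)]
[0, 0, np.float64(-5.09), np.float64(-19.4), np.float64(11.9), np.float64(-0.4)]
[0, 0, np.float64(-5.09), np.float64(-20.4), np.float64(10.1), np.float64(-0.4)]
[0, 0, np.float64(-5.09), np.float64(-21.2), np.float64(8.2), np.float64(-0.4)]
[0, 0, np.float64(-5.09), np.float64(-21.9), np.float64(6.3), np.float64(-0.4)]
[0, 0, np.float64(-5.09), np.float64(-22.4), np.float64(4.3), np.float64(-0.4)]
```

>>> step_arm(
  steps=[
    [0, 0, -5.1, -3, 23, 0, 0],
    [0, 0, -5.1, -5, 22, 0, 0],
    [0, 0, -5.1, -7, 22, 0, 0],
    [0, 0, -5.1, -9, 21, 0, 0],
    [0, 0, -5.1, -11, 20, 0, 0],
    [0, 0, -5.1, -12.5, 19, 0, 0],
    [0, 0, -5.1, -14, 18, 0, 0],
    [0, 0, -5.1, -16, 17, 0, 0],
  ],
)

```text
time_s: 27.25
ee_pos: [523.1, -144.0, 259.2]
ee_rot: [180.0, -0.0, 46.3]
force: [-0.5, 0.2, -2.3]
gripper_width: 27.6
gripper_force: 60.0
```

>>> step_arm(
  steps=[
    [0, 0, -5.1, -17, 15, 0, 0],
    [0, 0, -5.1, -18, 13.5, 0, 0],
    [0, 0, -5.1, -19, 12, 0, 0],
    [0, 0, -5.1, -20, 10, 0, 0],
    [0, 0, -5.1, -21, 8, 0, 0],
    [0, 0, -5.1, -22, 6, 0, 0],
    [0, 0, -5, -22, 4, 0, 0],
    [0, 0, 0, 0, 0, 0, 0],
  ],
)

```text
time_s: 28.25
ee_pos: [516.5, -302.0, 258.8]
ee_rot: [180.0, -0.0, 81.5]
force: [-0.9, 0.4, -2.4]
gripper_width: 27.6
gripper_force: 60.0
```

>>> step_arm(
  steps=[
    [0, 0, 0, 0, 0, 0, 0],
    [0, 0, 0, 0, 0, 0, 0],
    [0, 0, 0, 0, 0, 0, 0],
    [0, 0, 0, 0, 0, 0, 0],
    [0, 0, 0, 0, 0, 0, 0],
    [0, 0, 0, 0, 0, 0, 0],
    [0, 0, 0, 0, 0, 0, 0],
    [0, 0, 0, 0, 0, 0, 0],
  ],
)

```text
time_s: 29.25
ee_pos: [516.6, -300.9, 258.6]
ee_rot: [180.0, -0.0, 81.7]
force: [-0.0, 0.3, -1.2]
gripper_width: 27.8
gripper_force: 60.0
```

```bash
python3 - <<'E'
from h import *
plan([(517.6,-301.4,240,81.7)],[4])
T=np.array(state()['ee_pos'])
# tip check: grey blade end seen by scene/side; compare handle red centroid with prediction
for n in('scene','side'):
    f=grab(n);h=cv2.cvtColor(f['image'],cv2.COLOR_BGR2HSV);print(n,'tip pred',proj(f,T-[0,0,121]),'cap pred',proj(f,T+[0,0,59]))
    b=f['image'];u,v=proj(f,T-[0,0,121]).astype(int)
    g=cv2.cvtColor(b,cv2.COLOR_BGR2HSV)[v-14:v+6,u-9:u+10,1]
    print(g[::2])
E
```

```text
t 29.25 from [ 516.6 -300.9  258.6] 81.7 F [-0.   0.3 -1.2]
[0, 0, np.float64(-0.0), np.float64(-0.1), np.float64(0.3), np.float64(4.7)]
[0, 0, np.float64(-0.0), np.float64(-0.1), np.float64(0.3), np.float64(4.7)]
[0, 0, np.float64(-0.0), np.float64(-0.1), np.float64(0.3), np.float64(4.7)]
[0, 0, np.float64(-0.0), np.float64(-0.1), np.float64(0.3), np.float64(4.7)]
scene tip pred [204.73372366 121.60902418] cap pred [195.60949575  66.5292726 ]
[[126 128 128 129 132 115  49   4  29  83 122 129 126 124 125 126 126 127
  129]
 [128 127 126 128 129 120  80   2   5  53 110 131 128 129 124 127 126 126
  127]
 [130 128 128 130 127 130 106  21   2  33  92 124 131 128 127 127 125 127
  126]
 [127 128 130 129 128 124  95  20  12   2  38  94 129 129 129 129 129 126
  127]
 [126 127 129 132 130 108  50   0   6   3   0  36 101 129 126 127 126 130
  128]
 [126 128 128 129 130 108  51   4   4   2   2  27  85 124 130 128 127 127
  128]
 [127 127 128 127 132 126  86  13   5   2   4   7  58 118 130 124 113 108
   90]
 [129 130 127 129 129 128 105  50   7   9  20  25  36  59  66  69  71  73
   72]
 [13
[... 348 characters left out ...]
 147 119  39  11   5   5   9 106 141 146 148
  148]
 [147 144 145 145 150 146 142 114  39   0  10   5   7   0  71 136 147 147
  150]
 [148 152 148 143 147 142 126  36   4   5   5   7   7   9  22 122 148 144
  146]
 [148 147 147 147 147 144  95  18   7  10   7   5   7   5  11  92 104  70
   68]
 [145 149 151 148 147 132  68  17   5  14   5   5   5   2   9  53  66  77
   86]
 [148 144 133 122  95  66  23   6   7   2   7   0   3   2  47  88  91  90
   89]
 [ 67  63  63  62  64  66  18   2   7   5   0   2   7  19  67  88  88  87
   88]
 [ 78  73  73  73  70  73  74  74  79  79  83  83  87  88  89  89  89  89
   93]
 [ 71  68  69  67  69  66  68  66  68  71  72  87  89  92  91  91  90  91
   92]]
```

>>> step_arm(
  steps=[
    [0, 0, 0, -0.3, 1, 6, 0],
    [0, 0, 0, 0, 0, 10, 0],
    [0, 0, 0, 0, 0, 10, 0],
    [0, 0, 0, 0, 0, 8, 0],
    [0, 0, 0, 0, 0, 6, 0],
    [0, 0, 0, 0, 0, 5, 0],
    [0, 0, 0, 0, 0, 5, 0],
    [0, 0, 0, 0, 0, 5, 0],
  ],
)

```text
time_s: 30.35
ee_pos: [517.7, -301.4, 203.5]
ee_rot: [180.0, 0.0, 81.7]
force: [0.0, 0.5, -2.2]
gripper_width: 27.7
gripper_force: 60.0
```

>>> step_arm(
  steps=[
    [0, 0, 0, 0, 0, 8, 0],
    [0, 0, 0, 0, 0, 10, 0],
    [0, 0, 0, 0, 0, 11, 0],
    [0, 0, 0, 0, 0, 11, 0],
    [0, 0, 0, 0, 0, 9, 0],
    [0, 0, 0, 0, 0, 7, 0],
    [0, 0, 0, 0, 0, 4, 0],
    [0, 0, 0, 0, 0, 0, 0],
  ],
)

```text
time_s: 31.35
ee_pos: [517.5, -301.3, 143.4]
ee_rot: [-180.0, -0.0, 81.7]
force: [0.3, 0.1, -1.6]
gripper_width: 27.8
gripper_force: 60.0
```

>>> step_arm(
  steps=[
    [0, 0, 0, 0, 0, 2, 0],
    [0, 0, 0, 0, 0, 2, 0],
    [0, 0, 0, 0, 0, 1, 0],
    [0, 0, 0, 0, 0, 0, 0],
    [0, 0, 0, 0, 0, 0, 0],
    [0, 0, 0, 0, 0, 0, 0],
    [0, 0, 0, 0, 0, 0, 0],
    [0, 0, 0, 0, 0, 0, 0],
  ],
)

```text
time_s: 32.35
ee_pos: [517.6, -301.3, 138.6]
ee_rot: [180.0, -0.0, 81.7]
force: [0.3, 0.1, -2.0]
gripper_width: 27.9
gripper_force: 60.0
```

>>> step_arm(
  steps=[
    [0, 0, 0, 0, 0, 1, 0],
    [0, 0, 0, 0, 0, 1, 0],
    [0, 0, 0, 0, 0, 1, 0],
    [0, 0, 0, 0, 0, 0, 0],
    [0, 0, 0, 0, 0, 0, 0],
    [0, 0, 0, 0, 0, 0, 0],
    [0, 0, 0, 0, 0, 0, 0],
    [0, 0, 0, 0, 0, 0, 0],
  ],
)

```text
time_s: 33.35
ee_pos: [517.6, -301.3, 136.0]
ee_rot: [180.0, -0.0, 81.7]
force: [-1.3, 1.5, 6.2]
gripper_width: 27.7
gripper_force: 60.0
```

Seated, with 6 N of upward contact. I'll release slowly and lift off.

>>> step_arm(
  steps=[
    [0, 0, 0, 0, 0, 0, 0.33],
    [0, 0, 0, 0, 0, 0, 0.36],
    [0, 0, 0, 0, 0, 0, 0.4],
    [0, 0, 0, 0, 0, 0, 0.5],
    [0, 0, 0, 0, 0, 0, 0.6],
    [0, 0, 0, 0, 0, 0, 0.65],
    [0, 0, 0, 0, 0, 0, 0.65],
    [0, 0, 0, 0, 0, 0, 0.65],
  ],
  force=20,
)

```text
time_s: 34.35
ee_pos: [517.6, -301.4, 135.7]
ee_rot: [180.0, -0.0, 81.7]
force: [0.5, -0.7, 0.1]
gripper_width: 59.1
gripper_force: 0.0
```

>>> step_arm(
  steps=[
    [0, 0, 0, 0, 0, -5, 0.65],
    [0, 0, 0, 0, 0, -10, 0.65],
    [0, 0, 0, 0, 0, -15, 0.65],
    [0, 0, 0, 0, 0, -25, 0.65],
    [0, 0, 0, 0, 0, -35, 0.65],
    [0, 0, 0, 7, 0, -35, 0.65],
    [0, 0, 0, 20, 0, -35, 0.65],
    [0, 0, 0, 30, 0, -30, 0.65],
  ],
)

```text
time_s: 35.35
ee_pos: [525.9, -244.9, 328.3]
ee_rot: [179.9, 0.0, 81.6]
force: [0.2, -0.5, -0.5]
gripper_width: 59.3
gripper_force: 0.0
```

>>> step_arm(
  steps=[
    [0, 0, 0, 0, 0, 0, 0.65],
    [0, 0, 0, 0, 0, 0, 0.65],
    [0, 0, 0, 0, 0, 0, 0.65],
    [0, 0, 0, 0, 0, 0, 0.65],
    [0, 0, 0, 0, 0, 0, 0.65],
    [0, 0, 0, 0, 0, 0, 0.65],
    [0, 0, 0, 0, 0, 0, 0.65],
    [0, 0, 0, 0, 0, 0, 0.65],
  ],
)

```text
time_s: 36.35
ee_pos: [525.8, -244.9, 325.6]
ee_rot: [180.0, -0.0, 81.7]
force: [0.2, -0.0, 0.1]
gripper_width: 59.5
gripper_force: 0.0
```

```bash
python3 - <<'E'
from h import *
s=state();print(s['ee_pos'],s['force'],s['time_s'])
for n in('scene','side'):
    f=grab(n); h=cv2.cvtColor(f['image'],cv2.COLOR_BGR2HSV); o=cv2.imread(f'pics/{n}.png')
    m=(((h[...,0]<6)|(h[...,0]>174))&(h[...,1]>180)&(h[...,2]>70)).astype(np.uint8)
    k,l,st,c=cv2.connectedComponentsWithStats(m)
    print(n,[(st[i].tolist(),c[i].round(1).tolist()) for i in range(1,k) if st[i,4]>25])
    d=(cv2.absdiff(f['image'],o).max(2)>50).astype(np.uint8);d=cv2.morphologyEx(d,cv2.MORPH_OPEN,np.ones((3,3)))
    k,l,st,c=cv2.connectedComponentsWithStats(d);print('diff',[st[i].tolist() for i in range(1,k) if st[i,4]>25])
f=grab('wrist','fin');h=cv2.cvtColor(f['image'],cv2.COLOR_BGR2HSV);m=(((h[...,0]<6)|(h[...,0]>174))&(h[...,1]>150)&(h[...,2]>70)).astype(np.uint8)
k,l,st,c=cv2.connectedComponentsWithStats(m);print([(st[i].tolist(),c[i].round(1).tolist()) for i in range(1,k) if st[i,4]>40],proj(f,(517.5,-301.2,150)))
E
```

```text
[ 525.81916961 -244.91163453  325.6442216 ] [ 0.17426491 -0.04316063  0.14395905] 36.35
scene [([198, 109, 12, 22, 130], [203.6, 118.8])]
diff [[156, 0, 77, 59, 2137], [509, 0, 51, 57, 1075], [179, 42, 11, 24, 173], [536, 42, 24, 55, 467], [210, 62, 7, 11, 67], [186, 70, 7, 9, 43], [372, 83, 10, 11, 53], [385, 84, 9, 15, 112], [39, 93, 102, 51, 2018], [361, 97, 11, 34, 279], [543, 100, 17, 59, 682], [377, 109, 10, 15, 94], [229, 113, 139, 158, 3301], [206, 114, 4, 11, 35], [432, 116, 12, 14, 127], [217, 124, 7, 5, 30], [395, 128, 38, 26, 665], [193, 133, 11, 6, 53], [534, 137, 8, 17, 94], [365, 154, 14, 11, 87], [555, 155, 5, 8, 32], [176, 156, 31, 26, 449], [529, 158, 6, 7, 27], [480, 160, 62, 59, 2089], [539, 167, 21, 9, 78], [276, 171, 18, 11, 74], [161, 177, 16, 11, 110], [231, 182, 70, 66, 2046], [223, 190, 32, 26, 169], [257, 193, 8, 7, 49], [529, 197, 10, 5, 39], [540, 201, 17, 16, 155], [511, 211, 7, 9, 38], [324, 233, 28, 11, 167], [528, 234, 32, 10, 168], [327, 257, 26, 17, 155]]
side [([301, 111, 5, 9, 38], [303.1, 114.6]), ([327, 267, 17, 34, 300], [333.5, 283.9])]
diff [
[... 457 characters left out ...]
, 68, 87, 2156], [111, 157, 8, 32, 123], [85, 169, 9, 7, 37], [342, 171, 13, 27, 271], [201, 220, 14, 8, 78], [312, 225, 41, 21, 338], [91, 246, 22, 39, 441], [351, 254, 9, 8, 54], [304, 267, 38, 50, 976], [17, 272, 49, 33, 916], [93, 275, 7, 10, 45], [106, 277, 16, 21, 208], [341, 277, 34, 28, 593], [124, 282, 19, 21, 280], [137, 287, 165, 80, 4774], [336, 306, 50, 39, 1129], [33, 310, 36, 36, 691], [487, 337, 11, 17, 132], [45, 345, 43, 31, 724], [288, 344, 13, 10, 78], [150, 351, 188, 69, 5934], [421, 363, 25, 18, 190], [480, 365, 41, 19, 303], [532, 372, 28, 5, 102], [390, 377, 89, 43, 1096], [500, 403, 36, 17, 232]]
[([269, 216, 25, 43, 500], [281.0, 231.2])] [280.83319757 234.62709241]
```

```bash
python3 -c "
from workcell import *
print(job_done())"
```

```text
the job is handed in; nothing more can be done
None
```

The door is shut, the lock is turned clockwise to its stop, and the red screwdriver stands upright, fully down, in its original rack hole. I handed the job in after about 36 s, with no contact with any other object seen in the force readings.

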